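# Slide the battery pack along the rail into the charging pocket

## Task

Put the black battery pack on charge without picking it up: with the fingertips, push it across the white tray until its long side lies flat against the metal rail, then slide it along the rail, keeping it against the rail all the way, until it is fully home in the corner pocket, touching the end stop with the brass contacts. Do not pinch, lift or tip the pack, and leave the lens cap, card case, USB stick and masking tape round the tray where they are.

Things in the scene. Friction and masses are not known exactly. Their poses are not given: they have to be found in the camera images.
- tray: White charging tray fixed to the table; origin: centre of its underside, on the table top. z up, x across the tray to the metal rail (far side), y along the rail to the pocket (left as the robot sees it, turned up to 0.35 rad). Flat plate 130 (x) x 230 (y) x 6 mm, top at z = 6 mm, no wall at the front or at the -y end. Rail, end stop and lip rise to z = 18 mm.
- rail (a point): Middle of the aluminium rail's inner face, half-way up: x = +50, y = 0, z = 12 mm in the tray's frame, axes as the tray's. The rail is straight and runs along the tray's whole far edge.
- pocket (a point): Where the pack's centre is when home: x = +32, y = +72 mm in the tray's frame, axes as the tray's. Corner pocket 40 mm wide in x, 34 mm deep in y, open towards -y: rail (face x = +50), grey end stop with two brass contacts (face y = +98, from x = -12 to the rail), grey front lip 8 mm thick (face x = +10, rounded nose at y = +64). The home pack stands 18 mm out of it.
- battery_centre (a point): Centre (half-way up) of the loose black battery pack, a block 36 (x) x 52 (y) x 15 mm, 42 to 84 g, long side along its y. It starts flat on the tray's plate toward the -y end, its centre 32 to 62 mm short of its place against the rail, turned up to 0.35 rad from the rail's direction. Its top stands 3 mm above the rail's.
- lens_cap: Bystander beside the tray, loose: round black lens cap, 66 mm across, 9 mm high. Origin: centre of its underside.
- card_case: Bystander beside the tray, loose: grey-blue memory card case, 46x62x11 mm. Origin: centre of its underside.
- usb_stick: Bystander beside the tray, loose: red USB stick, 18x53x8 mm. Origin: centre of its underside.
- masking_tape: Bystander beside the tray, loose: roll of cream masking tape, 73 mm across, 24 mm high. Origin: centre of its underside.
Mind the look-alikes: they are no part of the job. What is shaped like the part that bears battery_centre but brown is not meant.

How it is judged (in metres and radians):
On the way:
1. the pack lies flat against the rail, still outside the pocket (x of battery_centre in the frame of tray above 0.0285 m and angle between the y axis of battery_centre and the y axis of tray, either way round below 0.07 rad and y of battery_centre in the frame of tray below 0.03 m), for 0.2 s.
At the end, for the whole second after the job is handed in: The pack lies at rest, flat on the plate in the corner pocket: centre within 3.5 mm of touching the rail and within 2.5 mm of touching the end stop, long side within 0.07 rad of the rail (x of battery_centre in the frame of tray between 0.0285 and 0.0345 m and y of battery_centre in the frame of tray between 0.0695 and 0.0745 m and angle between the y axis of battery_centre and the y axis of tray, either way round below 0.07 rad and height (world z) of battery_centre below 0.0165 m and angle between battery_centre's own z axis and vertical below 0.1 rad and linear speed of battery_pack below 0.01 m/s).
It fails at once if the pack is lifted (by more than 8 mm) or tipped (height (world z) of battery_centre above 0.0215 m or angle between battery_centre's own z axis and vertical above 0.3 rad).
It fails at once if the pack is pinched between the fingers (distance between the grasp point and battery_centre below 0.018 m and contact force between the fingers and battery_pack above 1 N).
It fails at once if the pack goes along the tray (its centre past y = -10 mm of the tray) more than 6 mm away from the rail (y of battery_centre in the frame of tray above -0.01 m and x of battery_centre in the frame of tray below 0.026 m).
It fails at once if a bystander is moved by more than 15 mm (distance of any of lens_cap, card_case, usb_stick, masking_tape from where it was at the start of the episode above 0.015 m).
It also fails if it takes over 46 s, if anything falls off the work surface, if the arm or the gripper's body presses on something with over 40 N, if the wrist force passes 120 N, or if a joint passes its speed limit or range.

## Robot

A 6-joint arm with a two-finger parallel gripper is mounted at the origin on a cart in front of the work surface, level with it; the furniture and walls round the work are solid. World frame = base frame: x ahead of the robot, y to its left, z up, the work surface at z = 0. Lengths are in m, angles in degrees, forces in N, time in s.
With the tool pointing down it reaches from about 0.25 to 0.725 m from the base axis. Payload 9.7 kg.
Tool frame: the origin (TCP) lies at the very end of the fingers, on their centre line; the grasp point (between the pads) lies grasp_offset behind it (grasp_offset is the distance from the TCP to the grasp point, in m); z points along the fingers, y is the line along which they close (so a half turn about z gives the same grasp; the last joint's range is limited). The gripper opens to 85 mm and grips with 20 to 120 N. Pads are 22 mm wide; open, the fingers measure 114 mm over their backs; the gripper's body (76 mm by 85 mm) begins 54 mm behind the grasp point. The pads swing forward as they close: fully open they stand 13 mm farther back than shut.
Start: joints at [75.573, 4.979, 10.078, 95.1, 0, 90], TCP at [0.137, 0.533, 0.231] pointing down, gripper open.
Joint ranges: [-179.16, 179.16], [-48.56, 103.87], [-65.8, 70.77], [-126.05, 130.52], [-82.76, 87.17], [-180, 180]. Speed limits (degrees/s): [127.2, 127.2, 147.25, 180, 180, 180].

## Interface

Orientations are given as [roll, pitch, yaw] about the fixed x, y, z axes, in that order (R = Rz(yaw) Ry(pitch) Rx(roll)).
In Python, from workcell import get_obs, camera, calibration, job_done, recognise, cut_out, mark_of, grasp_offset gives the robot as it stands.
- The arm moves only by the tool servo_tool, never from a script. Its argument "moves" is a list of rows, each a list of 3 entries, a list of its own where there are three numbers: the turn, a rotation vector about the tool's x, y, z in degrees, then the shift along the tool's x, y, z in m, then the opening in per cent of the stroke, from 0 (shut) to 100 (fully open). In form: [[[ax, ay, az], [x, y, z], claw], ...]. A call has 1 to 12 rows; each row shifts and turns the commanded pose from where the row before left it, along the tool's axes as they then stand; what a row does not reach is not made up. A row lasts 1/10 s, in which the tool goes at most 50 mm and 8.59 degrees, less where a joint would pass 70% of its speed; a pose out of reach is approached as far as the arm can. A call is refused whole if a number of a shift passes 0.05 or a number of a turn 8.59, either way. A call with a gripper value outside its range is refused whole. The fingers move at their own pace and stop on an object; "force" is the grip in N (left out, the last holds). Time passes only in rows, so rows that do not move let the fingers close. It gives the time, the measured TCP pose, the force, the opening and the grip force at its end, in the units of the state.
- get_obs(): the state, without advancing time (a new reading comes with each control period).
- camera(name): name is "scene" or "top"; returns (picture, depth): 420x560x3 uint8, red, green, blue; 420x560 float32, m along the optical axis (not along the pixel's ray), 0 where there is no reading.
- calibration(name): a dict with "camera_matrix" (3x3 intrinsics, pixels), "dist" ([k1, k2, p1, p2, k3] as OpenCV has them; the pictures are not rectified), "R" (3x3) and "t" (3): a world point X has camera coordinates R X + t. Camera axes: x right, y down, z forward; pixel columns grow to the right and rows downward; lengths in m; the calibration is good to about 2 mm. A picture is of the moment at which its call begins. calibration takes no time and is no camera call.
- job_done(): hands the job in; it is judged then, once.
Trained networks look in the newest picture that a camera, given by its name, has taken for a name from the list of things; names that differ only in an ending like _2 or _b are one class to them, and where a whole thing is asked for, a point or a joint stands for the part that bears it (a point fixed in the world has none). Each returns a list of dicts, best first, with "score" (0 to 1); they miss things now and then, are a little off and sometimes report something else, mostly with a low value. They report only what shows in the picture. A call takes as long as a camera call. They do not tell look-alikes from the thing itself.
- recognise(name, camera): "xyz" ([x, y, z] in m, in the coordinates of the camera as it stood for that picture, good to about 4 mm: the middle of the surface that is visible of it).
- cut_out(name, camera): "mask" (420x560 bool, what is visible of it).
- mark_of(name, camera): "xyz" ([x, y, z] in m, in the coordinates of the camera as it stood for that picture, good to about 4 mm: a listed point, or the origin of a listed thing).
The state is a dict: "time": time; "q": joint angles; "qd": joint speeds; "joint_efforts": joint torques, N m; "ee_pos": TCP position; "tcp_rot": TCP orientation; "wrist_force": force on the tool from outside, world axes, zero at the start; "torque": the same for the moment, N m; "opening": finger opening in m; "grasp_force": force on a finger pad.
Only numpy, scipy, OpenCV 4.12 (cv2) and the standard library are available. Lean on these libraries where they do the work, as an engineer would, in place of code of your own. Each camera call takes 0.05 s, during which the arm holds its last target. There are 200 camera calls.

## Working session

There is one attempt and no reset: what is moved stays moved. The work goes in short steps, Python scripts to look and compute and a tool call to move; the robot and the scene stay as the last step left them, time stands still between calls to the robot, and variables do not carry over. Pictures are saved under pics/ and viewed, at most 10 in all, crops included, and the job is handed in when it is done.

Besides the shell and the picture viewer there is one more tool, called after ">>>" as name(argument=value, ...) on one line, values as JSON. servo_tool: Moves the arm, as the interface text tells. Its arguments: {"type":"object","properties":{"moves":{"type":"array"},"force":{"type":"number"}},"required":["moves"]}

```bash
mkdir -p pics; cat > h.py <<'E'
import numpy as np, cv2
from workcell import *
def w(name,p):
    c=calibration(name); return np.array(c["R"]).T@(np.array(p)-np.array(c["t"]))
def pix2plane(name,uv,z):
    c=calibration(name); R=np.array(c["R"]);t=np.array(c["t"])
    n=cv2.undistortPoints(np.array(uv,float).reshape(-1,1,2),np.array(c["camera_matrix"]),np.array(c["dist"])).reshape(-1,2)
    d=np.c_[n,np.ones(len(n))]@R; o=-R.T@t
    return o+d*((z-o[2])/d[:,2])[:,None]
def proj(name,X):
    c=calibration(name)
    return cv2.projectPoints(np.array(X,float).reshape(-1,3),cv2.Rodrigues(np.array(c["R"]))[0],np.array(c["t"],float),np.array(c["camera_matrix"]),np.array(c["dist"]))[0].reshape(-1,2)
E
python3 - <<'E'
from h import *
for n in("top","scene"):
    im,d=camera(n); cv2.imwrite(f"pics/{n}0.png",im[:,:,::-1])
    for k in("tray","rail","pocket","battery_centre","lens_cap","card_case","usb_stick","masking_tape"):
        print(n,k,[(round(r["score"],2),w(n,r["xyz"]).round(4).tolist()) for r in mark_of(k,n)[:3]])
o=get_obs();print(o["time"],o["ee_pos"],o["tcp_rot"],grasp_offset)
E
```

```text
top tray [(0.66, [0.5676, 0.0271, 0.0001])]
top rail [(0.76, [0.6181, 0.0145, 0.0106])]
top pocket [(0.86, [0.6133, 0.0853, 0.0146])]
top battery_centre [(0.96, [0.3987, -0.0204, 0.0012]), (0.95, [0.5492, -0.0401, 0.0132]), (0.89, [0.7114, -0.1329, 0.0077])]
top lens_cap [(0.88, [0.6882, 0.053, -0.0011]), (0.53, [0.5711, 0.0237, -0.0])]
top card_case [(0.85, [0.6095, 0.1891, -0.0038])]
top usb_stick [(0.61, [0.4665, 0.1095, 0.0039])]
top masking_tape [(0.77, [0.5417, -0.2151, -0.0008])]
scene tray [(0.69, [0.5679, 0.0179, -0.0006])]
scene rail [(0.96, [0.6215, 0.0137, 0.0166])]
scene pocket [(0.72, [0.616, 0.0891, 0.0113]), (0.6, [0.5446, -0.2142, 0.0003])]
scene battery_centre [(0.93, [0.397, -0.0206, 0.0121]), (0.68, [0.7146, -0.1277, 0.0066]), (0.66, [0.5497, -0.0383, 0.015])]
scene lens_cap []
scene card_case [(0.55, [0.607, 0.1924, 0.0012])]
scene usb_stick [(0.59, [0.4619, 0.1158, 0.0024])]
scene masking_tape [(0.87, [0.5465, -0.213, 0.002])]
0.9 [0.13701969 0.53266138 0.23132152] [1.79995949e+02 2.98947127e-04 1.65573466e+02] 0.0187
```

View pics/top0.png

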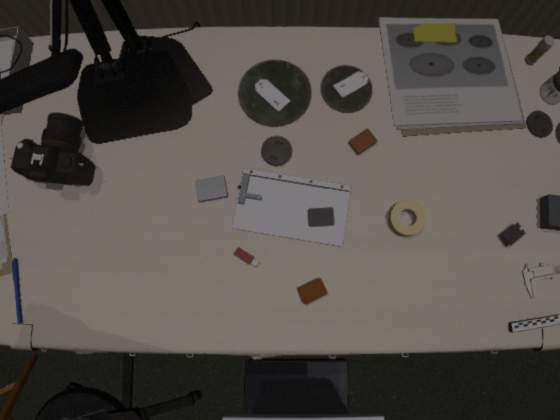

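View pics/scene0.png

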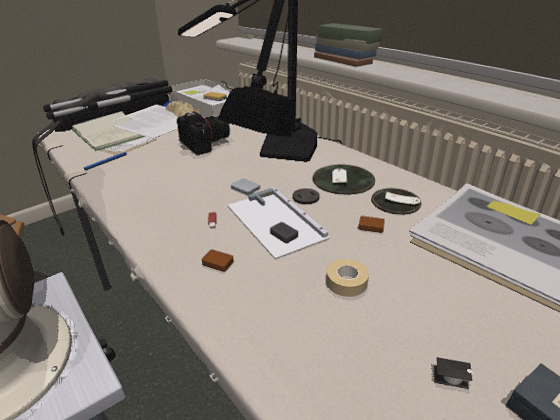

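The top picture shows the tray at (293,208), with the rail on its upper edge and the pocket at the left (245,190). The black pack is at (320,217), and the brown look-alikes at (312,291) and (362,141) lie off the tray. Next I'll fit the tray and pack outlines.

```bash
cat >> h.py <<'E'
def rect(name,k,z,near):
    best=None
    for r in cut_out(k,name):
        m=r["mask"].astype(np.uint8); v,u=np.nonzero(m)
        P=pix2plane(name,np.c_[u,v],z)[:,:2]
        if np.linalg.norm(P.mean(0)-near)<0.03:
            (c,s,a)=cv2.minAreaRect((P*1000).astype(np.float32)); return np.array(c)/1000,s,a,P.mean(0),len(P)
def grid(name,c,yaw,z,half=0.16,res=0.0005):
    n=int(2*half/res); g=(np.arange(n)-n/2)*res
    X,Y=np.meshgrid(g,g)  # col=-y, row=-x in tray frame
    tx,ty=-Y,-X
    W=np.c_[(c[0]+tx*np.cos(yaw)-ty*np.sin(yaw)).ravel(),(c[1]+tx*np.sin(yaw)+ty*np.cos(yaw)).ravel(),np.full(n*n,z)]
    p=proj(name,W).reshape(n,n,2).astype(np.float32)
    return p
E
python3 - <<'E'
from h import *
ims={}
for n in("top","scene"):
    im,d=camera(n); ims[n]=im
    print(n,"tray",rect(n,"tray",0.006,np.array([.568,.022])))
    print(n,"bat",rect(n,"battery_centre",0.021 if n=="top" else .0135,np.array([.55,-.039])))
c=np.array([.568,.022]); yaw=np.radians(-8)
for n,z in(("top",.006),("scene",.006)):
    p=grid(n,c,yaw,z,half=.15); o=cv2.remap(ims[n],p,None,cv2.INTER_CUBIC)
    o=cv2.convertScaleAbs(o,alpha=1.6)
    for k in range(0,600,40): cv2.line(o,(k,0),(k,6),(255,0,0),1); cv2.line(o,(0,k),(6,k),(255,0,0),1)
    cv2.imwrite(f"pics/{n}rect.png",o[100:500,:,::-1])
E
```

```text
top tray (array([0.56786401, 0.02248512]), (234.81503295898438, 132.9498291015625), 80.46881103515625, array([0.56867882, 0.02571328]), 6460)
top bat (array([ 0.54319885, -0.03714383]), (37.05314636230469, 49.0732536315918), 0.06118191406130791, array([ 0.54371028, -0.0365052 ]), 434)
scene tray (array([0.5762572, 0.0282909]), (253.61363220214844, 141.37193298339844), 79.29853820800781, array([0.57312255, 0.01693036]), 3456)
scene bat (array([ 0.5484715 , -0.03391512]), (45.1988639831543, 62.68787384033203), 2.548414945602417, array([ 0.54814413, -0.03443614]), 357)
```

View pics/toprect.png

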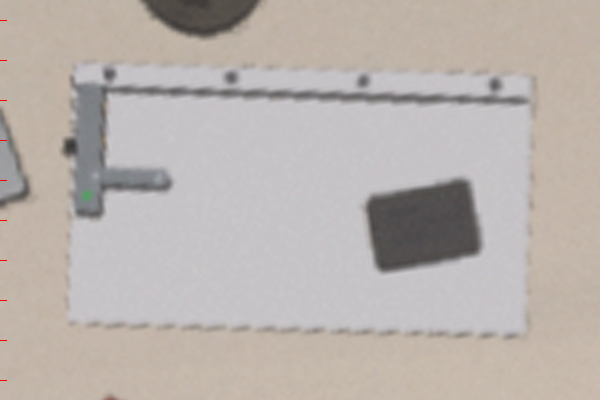

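View pics/scenerect.png

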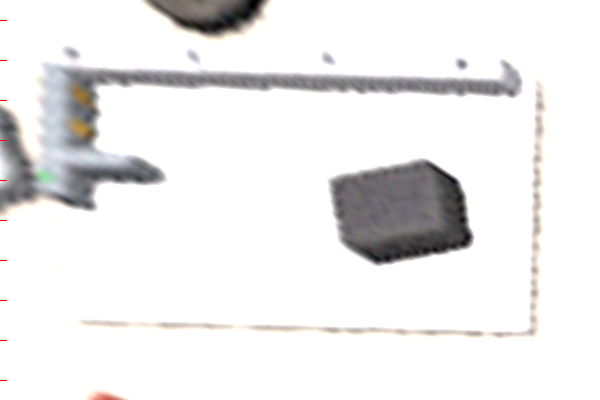

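```bash
cat >> h.py <<'E'
TC=np.array([.5687,.0214]); TY=np.radians(-9.6)
def t2w(x,y): return TC+np.array([x*np.cos(TY)-y*np.sin(TY),x*np.sin(TY)+y*np.cos(TY)])
def w2t(p):
    d=np.array(p[:2])-TC; return np.array([d[0]*np.cos(TY)+d[1]*np.sin(TY),-d[0]*np.sin(TY)+d[1]*np.cos(TY)])
def rows(x,y,z,yaw,n):
    o=get_obs(); p=o["ee_pos"]; y0=o["tcp_rot"][2]; d=(np.r_[t2w(x,y),z]-p)/n; dy=(yaw-y0)/n
    for i in range(n):
        a=np.radians(y0+dy*i)
        print([[0,0,round(-dy,2)],[round(v,4) for v in (d[0]*np.cos(a)+d[1]*np.sin(a), d[0]*np.sin(a)-d[1]*np.cos(a),-d[2])],0])
E
python3 -c "
from h import *
rows(-.072,-.060,.08,80.4,18)"
```

```text
[[0, 0, np.float64(4.73)], [np.float64(-0.0266), np.float64(-0.0252), np.float64(0.0084)], 0]
[[0, 0, np.float64(4.73)], [np.float64(-0.0286), np.float64(-0.0229), np.float64(0.0084)], 0]
[[0, 0, np.float64(4.73)], [np.float64(-0.0304), np.float64(-0.0205), np.float64(0.0084)], 0]
[[0, 0, np.float64(4.73)], [np.float64(-0.032), np.float64(-0.0179), np.float64(0.0084)], 0]
[[0, 0, np.float64(4.73)], [np.float64(-0.0333), np.float64(-0.0152), np.float64(0.0084)], 0]
[[0, 0, np.float64(4.73)], [np.float64(-0.0345), np.float64(-0.0124), np.float64(0.0084)], 0]
[[0, 0, np.float64(4.73)], [np.float64(-0.0354), np.float64(-0.0095), np.float64(0.0084)], 0]
[[0, 0, np.float64(4.73)], [np.float64(-0.036), np.float64(-0.0066), np.float64(0.0084)], 0]
[[0, 0, np.float64(4.73)], [np.float64(-0.0365), np.float64(-0.0036), np.float64(0.0084)], 0]
[[0, 0, np.float64(4.73)], [np.float64(-0.0366), np.float64(-0.0005), np.float64(0.0084)], 0]
[[0, 0, np.float64(4.73)], [np.float64(-0.0365), np.float64(0.0025), np.float64(0.0084)], 0]
[[0, 0, np.float64(4.73)], [np.float64(-0.0362), np.float64(0.0055), np.float64(0.0084)], 0]
[[0, 0, np.float64(4.73)], [np.float64(-0.0356), np.float64(0.0085), np.float64(0.0084)], 0]
[[0, 0, np.float64(4.73)], [np.float64(-0.0348), np.float64(0.0114), np.float64(0.0084)], 0]
[[0, 0, np.float64(4.73)], [np.float64(-0.0338), np.float64(0.0142), np.float64(0.0084)], 0]
[[0, 0, np.float64(4.73)], [np.float64(-0.0325), np.float64(0.0169), np.float64(0.0084)], 0]
[[0, 0, np.float64(4.73)], [np.float64(-0.031), np.float64(0.0196), np.float64(0.0084)], 0]
[[0, 0, np.float64(4.73)], [np.float64(-0.0293), np.float64(0.022), np.float64(0.0084)], 0]
```

>>> servo_tool(moves=[[[0, 0, 4.7], [-0.027, -0.025, 0.008], 0], [[0, 0, 4.7], [-0.029, -0.023, 0.008], 0], [[0, 0, 4.7], [-0.03, -0.02, 0.008], 0], [[0, 0, 4.7], [-0.032, -0.018, 0.008], 0], [[0, 0, 4.7], [-0.033, -0.015, 0.008], 0], [[0, 0, 4.7], [-0.034, -0.012, 0.008], 0], [[0, 0, 4.7], [-0.035, -0.01, 0.008], 0], [[0, 0, 4.7], [-0.036, -0.007, 0.008], 0], [[0, 0, 4.7], [-0.036, -0.004, 0.008], 0], [[0, 0, 4.7], [-0.037, 0, 0.008], 0], [[0, 0, 4.7], [-0.036, 0.002, 0.008], 0], [[0, 0, 4.7], [-0.036, 0.005, 0.008], 0]])

```text
time: 2.4
ee_pos: [0.3708, 0.161, 0.1352]
tcp_rot: [180.0, -0.0, 109.0]
wrist_force: [0.3, 0.4, 0.6]
opening: 0.0
grasp_force: 0.0
```

```bash
sed -i 's/round(v,4)/float(round(v,4))/;s/round(-dy,2)/float(round(-dy,2))/' h.py; python3 -c "
from h import *
o=get_obs();print(o['time'],o['ee_pos'],o['tcp_rot'],o['opening'])
rows(-.072,-.060,.06,80.4,8)"
```

```text
2.4 [0.37076853 0.16102322 0.13521663] [ 1.79951913e+02 -5.01562042e-03  1.08981353e+02] 1.1997600930721758e-06
[[0, 0, 3.57], [-0.0268, 0.0062, 0.0094], 0]
[[0, 0, 3.57], [-0.0264, 0.0079, 0.0094], 0]
[[0, 0, 3.57], [-0.0258, 0.0095, 0.0094], 0]
[[0, 0, 3.57], [-0.0252, 0.0111, 0.0094], 0]
[[0, 0, 3.57], [-0.0245, 0.0127, 0.0094], 0]
[[0, 0, 3.57], [-0.0236, 0.0142, 0.0094], 0]
[[0, 0, 3.57], [-0.0227, 0.0156, 0.0094], 0]
[[0, 0, 3.57], [-0.0217, 0.017, 0.0094], 0]
```

>>> servo_tool(moves=[[[0, 0, 3.6], [-0.027, 0.006, 0.0094], 0], [[0, 0, 3.6], [-0.026, 0.008, 0.0094], 0], [[0, 0, 3.6], [-0.026, 0.0095, 0.0094], 0], [[0, 0, 3.6], [-0.025, 0.011, 0.0094], 0], [[0, 0, 3.6], [-0.0245, 0.0127, 0.0094], 0], [[0, 0, 3.6], [-0.0236, 0.0142, 0.0094], 0], [[0, 0, 3.6], [-0.0227, 0.0156, 0.0094], 0], [[0, 0, 3.6], [-0.0217, 0.017, 0.0094], 0], [[0, 0, 0], [0, 0, 0], 0], [[0, 0, 0], [0, 0, 0], 0]])

```text
time: 3.4
ee_pos: [0.487, -0.0243, 0.0598]
tcp_rot: [-179.9, -0.0, 80.3]
wrist_force: [-0.6, 0.5, 0.1]
opening: -0.0002
grasp_force: 0.0
```

```bash
python3 -c "
from h import *
o=get_obs();print(o['time'],o['ee_pos'],o['tcp_rot'],w2t(o['ee_pos']))
rows(-.072,-.060,.011,80.4,4)"
```

```text
3.4 [ 0.48696874 -0.02429675  0.05982632] [-1.79941790e+02 -3.07727188e-03  8.03444495e+01] [-0.07296591 -0.05868703]
[[0, 0, -0.01], [-0.0003, 0.0002, 0.0122], 0]
[[0, 0, -0.01], [-0.0003, 0.0002, 0.0122], 0]
[[0, 0, -0.01], [-0.0003, 0.0002, 0.0122], 0]
[[0, 0, -0.01], [-0.0003, 0.0002, 0.0122], 0]
```

Descend, then advance towards the pack (tool y is tray x) slowly enough to feel contact.

>>> servo_tool(moves=[[[0, 0, 0], [-0.001, 0, 0.016], 0], [[0, 0, 0], [0, 0, 0.016], 0], [[0, 0, 0], [0, 0, 0.016], 0], [[0, 0, 0], [0, 0, 0], 0], [[0, 0, 0], [0, 0.006, 0], 0], [[0, 0, 0], [0, 0.005, 0], 0], [[0, 0, 0], [0, 0.005, 0], 0], [[0, 0, 0], [0, 0.005, 0], 0], [[0, 0, 0], [0, 0.005, 0], 0], [[0, 0, 0], [0, 0.004, 0], 0], [[0, 0, 0], [0, 0, 0], 0]])

```text
time: 4.5
ee_pos: [0.5171, -0.0301, 0.012]
tcp_rot: [-180.0, -0.0, 80.4]
wrist_force: [-0.1, 0.1, -0.0]
opening: -0.0002
grasp_force: 0.0
```

```bash
python3 -c "
from h import *
o=get_obs();print(o['time'],w2t(o['ee_pos']),o['ee_pos'][2])
im,d=camera('top'); o=cv2.remap(im,grid('top',TC,TY,.006,.15),None,cv2.INTER_CUBIC); o=cv2.convertScaleAbs(o,alpha=1.6)
im,d=camera('scene'); q=cv2.remap(im,grid('scene',TC,TY,.006,.15),None,cv2.INTER_CUBIC)
cv2.imwrite('pics/c1.png',np.vstack([o[140:440],q[140:440]])[:,:,::-1])"
```

```text
4.5 [-0.04231866 -0.05942407] 0.01203590477762776
```

View pics/c1.png

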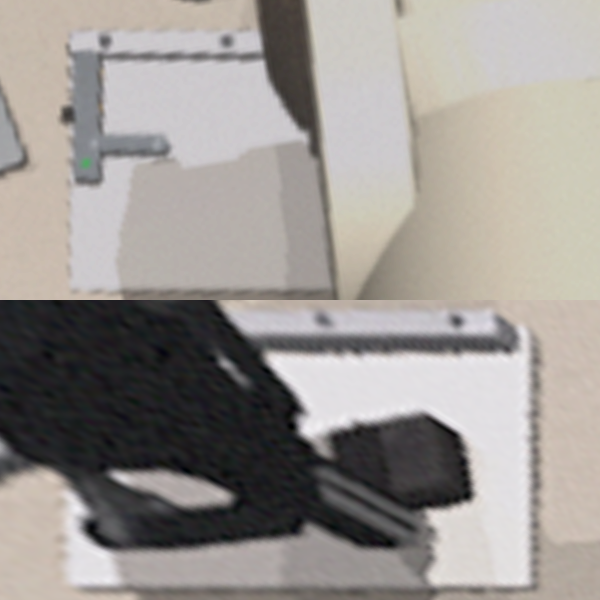

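The top view confirms the tray fit, and the scene view shows the fingertip near (410,535), just short of the pack at (400,460). Now the push.

>>> servo_tool(moves=[[[0, 0, 0], [0, 0.003, 0.001], 0], [[0, 0, 0], [0, 0.003, 0.001], 0], [[0, 0, 0], [0, 0.003, 0], 0], [[0, 0, 0], [0, 0.003, 0], 0], [[0, 0, 0], [0, 0.003, 0], 0], [[0, 0, 0], [0, 0.003, 0], 0], [[0, 0, 0], [0, 0.003, 0], 0], [[0, 0, 0], [0, 0.003, 0], 0], [[0, 0, 0], [0, 0.003, 0], 0], [[0, 0, 0], [0, 0.003, 0], 0], [[0, 0, 0], [0, 0, 0], 0]])

```text
time: 5.7
ee_pos: [0.5462, -0.0349, 0.0107]
tcp_rot: [-180.0, -0.0, 80.4]
wrist_force: [-3.2, 1.5, 6.2]
opening: 0.0002
grasp_force: 3.1
```

```bash
python3 -c "
from h import *
o=get_obs();print(o['time'],w2t(o['ee_pos']),o['ee_pos'][2],o['wrist_force'])
im,d=camera('scene'); q=cv2.remap(im,grid('scene',TC,TY,.006,.15),None,cv2.INTER_CUBIC)
cv2.imwrite('pics/c2.png',q[140:440,:,::-1])"
```

```text
5.7 [-0.01275024 -0.05924041] 0.010654201098026984 [-3.22131099  1.51670153  6.19675304]
```

View pics/c2.png

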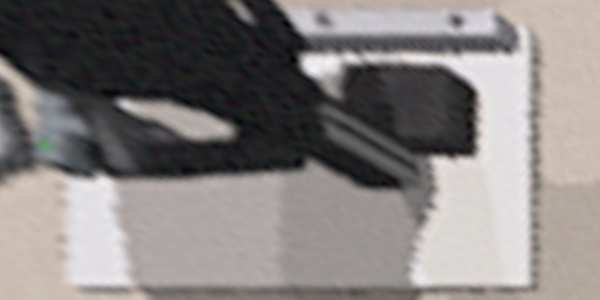

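Upward force suggests the fingertip drags on the plate; I'll raise 2 mm and continue.

>>> servo_tool(moves=[[[0, 0, 0], [0, 0, -0.002], 0], [[0, 0, 0], [0, 0, 0], 0], [[0, 0, 0], [0, 0.002, 0], 0], [[0, 0, 0], [0, 0.002, 0], 0], [[0, 0, 0], [0, 0, 0], 0]])

```text
time: 6.25
ee_pos: [0.5504, -0.0357, 0.0121]
tcp_rot: [-180.0, 0.0, 80.4]
wrist_force: [-1.3, 0.0, 1.5]
opening: 0.0001
grasp_force: 0.8
```

>>> servo_tool(moves=[[[0, 0, 0], [0, 0.0015, -0.001], 0], [[0, 0, 0], [0, 0.0015, 0], 0], [[0, 0, 0], [0, 0.0015, 0], 0], [[0, 0, 0], [0, 0, 0], 0]])

```text
time: 6.65
ee_pos: [0.5548, -0.0365, 0.013]
tcp_rot: [180.0, 0.0, 80.4]
wrist_force: [0.3, -0.2, 0.8]
opening: -0.0003
grasp_force: 0.1
```

>>> servo_tool(moves=[[[0, 0, 0], [0, 0.0015, 0], 0], [[0, 0, 0], [0, 0.0015, 0], 0], [[0, 0, 0], [0, 0, 0], 0]])

```text
time: 6.95
ee_pos: [0.5578, -0.037, 0.0131]
tcp_rot: [180.0, -0.0, 80.4]
wrist_force: [0.3, -0.1, 0.5]
opening: -0.0002
grasp_force: 0.0
```

>>> servo_tool(moves=[[[0, 0, 0], [0, 0.001, 0], 0], [[0, 0, 0], [0, 0.001, 0], 0], [[0, 0, 0], [0, 0, 0], 0]])

```text
time: 7.25
ee_pos: [0.5597, -0.0373, 0.0131]
tcp_rot: [180.0, -0.0, 80.4]
wrist_force: [-0.3, -0.2, 0.1]
opening: 0.0002
grasp_force: 0.1
```

>>> servo_tool(moves=[[[0, 0, 0], [0, 0.001, 0], 0], [[0, 0, 0], [0, 0.001, 0], 0], [[0, 0, 0], [0, 0.001, 0], 0], [[0, 0, 0], [0, 0, 0], 0]])

```text
time: 7.65
ee_pos: [0.5617, -0.038, 0.0129]
tcp_rot: [-179.9, 0.0, 80.4]
wrist_force: [-5.5, -1.1, 2.8]
opening: -0.0004
grasp_force: 2.8
```

```bash
python3 -c "
from h import *
o=get_obs();print(o['time'],w2t(o['ee_pos']),o['ee_pos'][2],o['wrist_force'])
im,d=camera('scene'); q=cv2.remap(im,grid('scene',TC,TY,.006,.15),None,cv2.INTER_CUBIC)
q=cv2.convertScaleAbs(q[140:340,250:550],alpha=1.5)
cv2.imwrite('pics/c3.png',cv2.resize(q,None,fx=2,fy=2)[:,:,::-1])"
```

```text
7.65 [ 0.00295133 -0.05970957] 0.012885690042775642 [-5.54012154 -1.09622141  2.82742421]
```

View pics/c3.png

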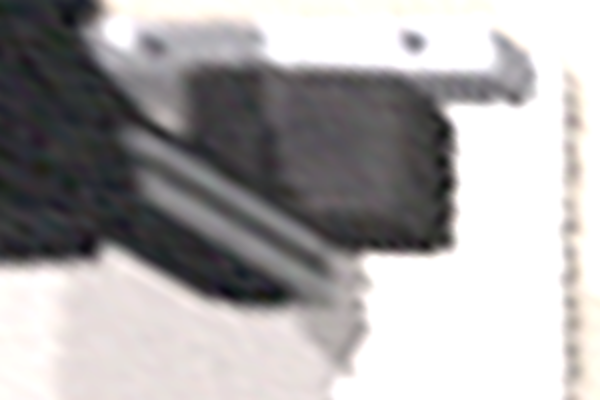

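The pack now lies along the rail, its inner edge at row 70–100, with 5.5 N felt. I'll back off, lift clear and go behind the −y end (tool x is tray y).

>>> servo_tool(moves=[[[0, 0, 0], [0, 0, 0], 0], [[0, 0, 0], [0, -0.01, 0], 0], [[0, 0, 0], [0, -0.015, -0.01], 0], [[0, 0, 0], [0, 0, -0.03], 0], [[0, 0, 0], [-0.025, 0.01, -0.01], 0], [[0, 0, 0], [-0.03, 0.02, 0], 0], [[0, 0, 0], [0, 0.02, 0], 0], [[0, 0, 0], [0, 0, 0], 0]])

```text
time: 8.5
ee_pos: [0.5792, -0.0971, 0.0631]
tcp_rot: [179.9, -0.0, 80.3]
wrist_force: [-1.1, 0.0, -0.4]
opening: -0.0001
grasp_force: 0.0
```

```bash
python3 -c "
from h import *
o=get_obs();print(o['time'],w2t(o['ee_pos']),o['ee_pos'][2],o['wrist_force'])
ims=[]
for n in('top','scene'):
  im,d=camera(n); q=cv2.remap(im,grid(n,TC,TY,.006,.15),None,cv2.INTER_CUBIC)
  ims.append(cv2.convertScaleAbs(q[140:440],alpha=1.4))
cv2.imwrite('pics/c4.png',np.vstack(ims)[:,:,::-1])"
```

```text
8.5 [ 0.03008321 -0.11508045] 0.06310979471977175 [-1.12867179  0.02555148 -0.37393301]
```

View pics/c4.png

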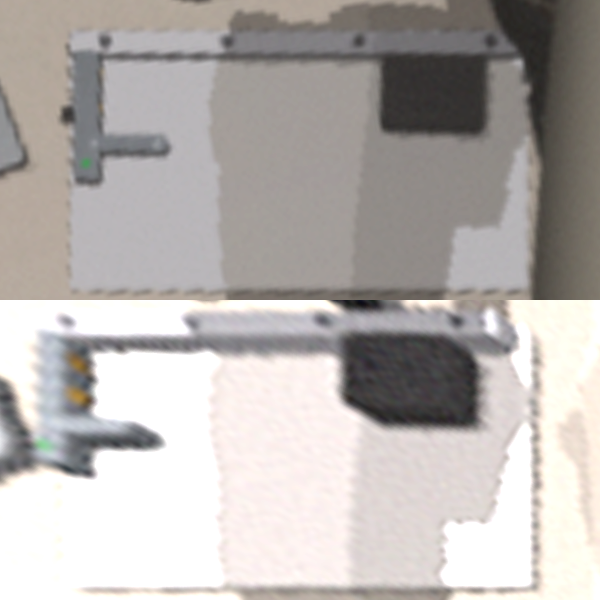

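Both views show the pack flush on the rail (top: columns 381–487, rail at row 56), with its −y end at about y = −93 mm. Descend behind it and slide.

>>> servo_tool(moves=[[[0, 0, 0], [0, 0, 0.025], 0], [[0, 0, 0], [0, 0, 0.025], 0], [[0, 0, 0], [0.003, 0, 0], 0], [[0, 0, 0], [0.003, 0, 0], 0], [[0, 0, 0], [0.003, 0, 0], 0], [[0, 0, 0], [0.003, 0, 0], 0], [[0, 0, 0], [0.003, 0.0002, 0], 0], [[0, 0, 0], [0.003, 0.0002, 0], 0], [[0, 0, 0], [0.003, 0.0002, 0], 0], [[0, 0, 0], [0.003, 0.0002, 0], 0], [[0, 0, 0], [0.003, 0.0002, 0], 0]])

```text
time: 9.7
ee_pos: [0.5835, -0.0696, 0.0131]
tcp_rot: [-180.0, 0.0, 80.4]
wrist_force: [-1.3, -1.7, 0.4]
opening: -0.0002
grasp_force: 0.6
```

```bash
cat > look.py <<'E'
from h import *; import sys
o=get_obs();print(o['time'],w2t(o['ee_pos']),o['ee_pos'][2],o['wrist_force'])
ims=[]
for n in('top','scene'):
  im,d=camera(n); q=cv2.remap(im,grid(n,TC,TY,.006,.15),None,cv2.INTER_CUBIC)
  ims.append(cv2.convertScaleAbs(q[140:440],alpha=1.4))
cv2.imwrite(f'pics/{sys.argv[1]}.png',np.vstack(ims)[:,:,::-1])
E
python3 look.py c5
```

```text
9.7 [ 0.0297372 -0.0872141] 0.013095878294015338 [-1.31902591 -1.6903587   0.38785499]
```

View pics/c5.png

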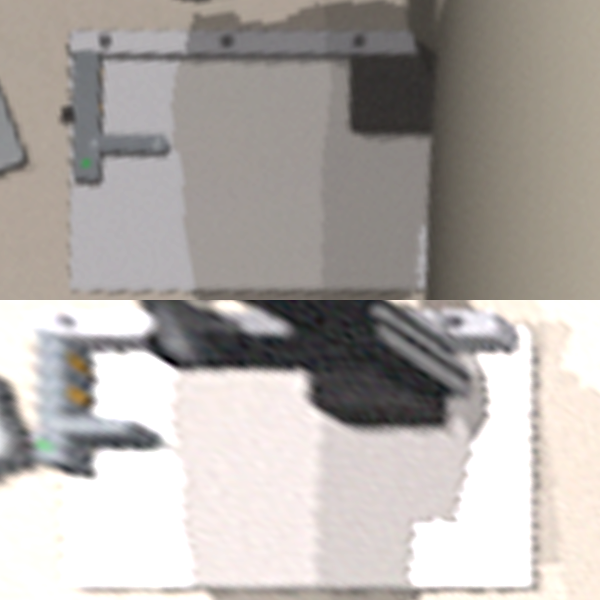

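The pack is flush and sliding (top view, leading edge at column 351, 15 mm farther on). One picture is left, so I'll check numerically on the way.

>>> servo_tool(moves=[[[0, 0, 0], [0.004, 0.0001, 0], 0], [[0, 0, 0], [0.004, 0.0001, 0], 0], [[0, 0, 0], [0.004, 0.0001, 0], 0], [[0, 0, 0], [0.004, 0.0001, 0], 0], [[0, 0, 0], [0.004, 0.0001, 0], 0], [[0, 0, 0], [0.004, 0.0001, 0], 0], [[0, 0, 0], [0.004, 0.0001, 0], 0], [[0, 0, 0], [0.004, 0.0001, 0], 0], [[0, 0, 0], [0.004, 0.0001, 0], 0], [[0, 0, 0], [0.004, 0.0001, 0], 0]])

```text
time: 10.8
ee_pos: [0.5912, -0.0302, 0.0131]
tcp_rot: [-180.0, -0.0, 80.4]
wrist_force: [0.1, -0.7, -0.9]
opening: -0.0
grasp_force: 0.2
```

```bash
cat > edge.py <<'E'
from h import *
o=get_obs();t=w2t(o['ee_pos']);print(o['time'],t,o['ee_pos'][2],o['wrist_force'])
im,d=camera('top'); q=cv2.cvtColor(cv2.remap(im,grid('top',TC,TY,.021,.15),None,cv2.INTER_CUBIC),cv2.COLOR_RGB2GRAY)
# tray coords at z=21: row=300-x/.0005, col=300-y/.0005
lead=t[1]+.062; c0=int(300-lead/.0005)
for k in (4,14,24,36):  # outer edge below the pack, at columns behind the lead
    col=q[:,c0+k].astype(int); print("col y",round(lead*1e3-k/2,1),"dark x mm:",[(300-r)/2 for r in np.nonzero(col[185:320]<35)[0][[0,-1]]+185] if (col[185:320]<35).any() else col[185:320:8])
for x in (.044,.032,.02): r=int(300-x/.0005); print("x",x,q[r,c0-12:c0+14:2], 'lead exp y',round(lead*1e3,1))
E
python3 edge.py
```

```text
10.8 [ 0.0307551  -0.04708408] 0.013089222103324829 [ 0.07128956 -0.66491004 -0.90013177]
col y 12.9 dark x mm: [78 78 59 35 36 38 36 38 39 36 38 45 93 96 95 96 95]
col y 7.9 dark x mm: [np.float64(21.5), np.float64(13.0)]
col y 2.9 dark x mm: [56 55 52 44 42 43 44 42 44 46 43 45 63 77 73 77 75]
col y -3.1 dark x mm: [66 63 66 65 65 64 64 65 64 65 64 66 66 65 65 64 66]
x 0.044 [98 97 94 87 78 66 51 41 35 37 36 35 34] lead exp y 14.9
x 0.032 [108 107 106 101  91  76  58  45  36  35  34  36  35] lead exp y 14.9
x 0.02 [107 106 106 101  92  77  58  43  36  37  37  36  36] lead exp y 14.9
```

Still square and on the rail (outer edge x ≈ 13 mm). Continuing.

>>> servo_tool(moves=[[[0, 0, 0], [0.004, 0.0001, 0], 0], [[0, 0, 0], [0.004, 0.0001, 0], 0], [[0, 0, 0], [0.004, 0.0001, 0], 0], [[0, 0, 0], [0.004, 0.0001, 0], 0], [[0, 0, 0], [0.004, 0.0001, 0], 0], [[0, 0, 0], [0.004, 0.0001, 0], 0], [[0, 0, 0], [0.004, 0.0001, 0], 0], [[0, 0, 0], [0.004, 0.0001, 0], 0], [[0, 0, 0], [0.004, 0.0001, 0], 0], [[0, 0, 0], [0.004, 0.0001, 0], 0]])

```text
time: 11.85
ee_pos: [0.5989, 0.0092, 0.0131]
tcp_rot: [180.0, -0.0, 80.4]
wrist_force: [-1.1, -0.7, -0.5]
opening: 0.0003
grasp_force: 0.4
```

```bash
python3 edge.py
```

```text
11.85 [ 0.03182384 -0.00694115] 0.013052944987783185 [-1.09310182 -0.71492814 -0.51434839]
col y 53.1 dark x mm: [87 88 87 86 87 86 86 86 86 84 84 85 85 84 84 85 83]
col y 48.1 dark x mm: [92 91 92 91 91 91 91 91 90 89 90 89 89 89 89 89 89]
col y 43.1 dark x mm: [95 96 96 95 94 95 93 94 94 94 93 93 92 94 93 92 92]
col y 37.1 dark x mm: [101 100  99  98  98  98  99  99  98  97  98  98  98  97  96  96  97]
x 0.044 [78 78 80 81 83 84 85 86 87 88 88 89 91] lead exp y 55.1
x 0.032 [78 78 78 80 82 83 84 85 85 86 87 89 90] lead exp y 55.1
x 0.02 [75 77 79 81 82 83 83 84 86 87 88 88 88] lead exp y 55.1
```

>>> servo_tool(moves=[[[0, 0, 0], [0.004, 0, 0], 0], [[0, 0, 0], [0.004, 0, 0], 0], [[0, 0, 0], [0.004, 0.0001, 0], 0], [[0, 0, 0], [0.004, 0, 0], 0], [[0, 0, 0], [0.004, 0.0001, 0], 0], [[0, 0, 0], [0.004, 0, 0], 0], [[0, 0, 0], [0.004, 0.0001, 0], 0], [[0, 0, 0], [0.004, 0, 0], 0], [[0, 0, 0], [0.002, 0, 0], 0], [[0, 0, 0], [0, 0, 0], 0]])

```text
time: 12.9
ee_pos: [0.6049, 0.0426, 0.0131]
tcp_rot: [180.0, -0.0, 80.4]
wrist_force: [0.6, -0.3, 0.0]
opening: 0.0003
grasp_force: 0.1
```

>>> servo_tool(moves=[[[0, 0, 0], [0.0015, 0, 0], 0], [[0, 0, 0], [0.0015, 0, 0], 0], [[0, 0, 0], [0.001, 0, 0], 0], [[0, 0, 0], [0, 0, 0], 0]])

```text
time: 13.3
ee_pos: [0.6056, 0.0464, 0.0131]
tcp_rot: [180.0, -0.0, 80.4]
wrist_force: [0.4, -0.1, -0.6]
opening: -0.0
grasp_force: 0.0
```

```bash
python3 -c "
from h import *
o=get_obs();print(o['time'],w2t(o['ee_pos']),o['wrist_force'])"
```

```text
13.3 [0.03220608 0.03083062] [ 0.43278413 -0.10545703 -0.64413772]
```

>>> servo_tool(moves=[[[0, 0, 0], [0.001, 0, 0], 0], [[0, 0, 0], [0.001, 0, 0], 0], [[0, 0, 0], [0.001, 0, 0], 0], [[0, 0, 0], [0, 0, 0], 0]])

```text
time: 13.7
ee_pos: [0.606, 0.0493, 0.0131]
tcp_rot: [180.0, -0.0, 80.4]
wrist_force: [-0.5, -0.6, 0.8]
opening: 0.0002
grasp_force: 0.0
```

>>> servo_tool(moves=[[[0, 0, 0], [0.001, 0, 0], 0], [[0, 0, 0], [0.001, 0, 0], 0], [[0, 0, 0], [0, 0, 0], 0]])

```text
time: 14.0
ee_pos: [0.6063, 0.0513, 0.0131]
tcp_rot: [180.0, -0.0, 80.4]
wrist_force: [-0.1, -0.3, 0.0]
opening: 0.0004
grasp_force: 0.0
```

>>> servo_tool(moves=[[[0, 0, 0], [0.001, 0, 0], 0], [[0, 0, 0], [0.001, 0, 0], 0], [[0, 0, 0], [0, 0, 0], 0]])

```text
time: 14.3
ee_pos: [0.6064, 0.0518, 0.0131]
tcp_rot: [180.0, 0.2, 80.3]
wrist_force: [-2.1, -8.5, 1.2]
opening: -0.0002
grasp_force: 3.9
```

8.5 N at the predicted place: it is on the end stop. I'll back off and check.

>>> servo_tool(moves=[[[0, 0, 0], [0, 0, 0], 0], [[0, 0, 0], [-0.003, 0, 0], 0], [[0, 0, 0], [-0.02, 0, 0], 0], [[0, 0, 0], [-0.01, 0, -0.03], 0], [[0, 0, 0], [-0.03, -0.02, -0.04], 0], [[0, 0, 0], [-0.04, -0.02, -0.04], 0], [[0, 0, 0], [-0.045, -0.02, -0.02], 0], [[0, 0, 0], [-0.045, -0.02, 0], 0], [[0, 0, 0], [0, 0, 0], 0]])

```text
time: 15.2
ee_pos: [0.5013, -0.1169, 0.1338]
tcp_rot: [179.9, 0.0, 80.1]
wrist_force: [1.1, 1.1, 0.6]
opening: -0.0003
grasp_force: 0.0
```

```bash
python3 look.py c6; python3 - <<'E'
from h import *
for n in("top","scene"):
    camera(n)
    for k in("battery_centre","pocket"): print(n,k,[(round(r["score"],2),w2t(w(n,r["xyz"])).round(4)) for r in mark_of(k,n)[:3]])
E
```

```text
15.2 [-0.04338575 -0.14764584] 0.13375508400130595 [1.05765399 1.12705798 0.55222836]
top battery_centre [(0.91, array([0.0348, 0.069 ])), (0.78, array([-0.1626, -0.0653])), (0.59, array([ 0.163 , -0.1288]))]
top pocket [(0.84, array([0.0324, 0.0709]))]
scene battery_centre [(0.74, array([0.038 , 0.0736])), (0.71, array([ 0.1675, -0.1251])), (0.65, array([-0.1598, -0.0694]))]
scene pocket [(0.92, array([0.0362, 0.0732]))]
```

View pics/c6.png

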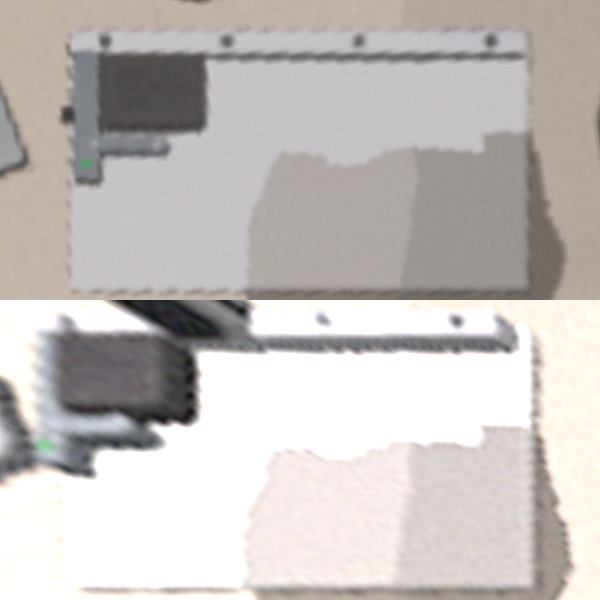

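The pack sits square in the pocket, flush with the rail (row 56) and touching the end stop (column 100). I'm handing it in.

```bash
python3 -c "
from workcell import *
print(job_done())"
```

```text
the job is handed in; nothing more can be done
None
```

I pushed the battery pack flat against the rail and slid it along until it met the end stop (8.5 N felt). The last pictures show it square in the pocket, and I handed the job in at about 15.5 s; the judge returned no verdict.

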